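Arm the bench: put the tongue key into the guard interlock switch

ROBOT

A 6-joint arm with a two-finger parallel gripper is mounted at the origin on the work surface. World frame = base frame: x ahead of the robot, y to its left, z up, the work surface at z = 0. Lengths are in mm, angles in degrees, forces in N, time in s.
With the tool pointing down it reaches from about 300 to 850 mm from the base axis. Payload 4.2 kg.
Tool frame: the origin (TCP) lies at the very end of the fingers, on their centre line; the grasp point (between the pads) lies 19 mm behind it (env.tcp_to_grasp is the distance from the TCP to the grasp point, in mm); z points along the fingers, y is the line along which they close (so a half turn about z gives the same grasp; the last joint's range is limited). The gripper opens to 91 mm and grips with 3 to 60 N. Pads are 32 mm wide; open, the fingers measure 118 mm over their backs; the gripper's body (76 mm by 178 mm) begins 60 mm behind the grasp point.
Start: joints at [-69.041, 18.312, 89.639, -0, 72.044, -1.146], TCP at [216.377, -532.751, 213.976] pointing down, gripper open.
Joint ranges: [-177.97, 177.97], [-48.28, 115.42], [12.27, 149.76], [-77.06, 257.06], [2.81, 150.46], [-146.56, 146.56]. Speed limits (degrees/s): [147.25, 147.25, 180, 180, 180, 180].

INTERFACE

Orientations are given as [roll, pitch, yaw] about the fixed x, y, z axes, in that order (R = Rz(yaw) Ry(pitch) Rx(roll)).
In Python, from workcell import env gives the robot as it stands.
- The arm moves only by the tool move_arm, never from a script. Its argument "plan" is a list of rows, each a list of 3 entries, a list of its own where there are three numbers: the shift along the world's x, y, z in cm, then the turn about the world's z in degrees, then the closure, from 0 (fully open) to 1 (shut). In form: [[[x, y, z], turn, claw], ...]. A call has 1 to 5 rows; each row shifts and turns the commanded pose from where the row before left it; what a row does not reach is not made up. A row lasts 1/10 s, in which the tool goes at most 50 mm and 8.59 degrees, less where a joint would pass 70% of its speed; a pose out of reach is approached as far as the arm can. A call is refused whole if a number of a shift passes 5 or a number of a turn 8.59, either way. A call with a gripper value outside its range is refused whole. The fingers move at their own pace and stop on an object; "squeeze" is the grip in N (left out, the last holds). Time passes only in rows, so rows that do not move let the fingers close. It gives the time, the measured TCP pose, the force, the opening and the grip force at its end, in the units of the state.
- env.state(): the state, without advancing time (a new reading comes with each control period).
- env.grab_frame(name): name is "scene" or "top" or "wrist"; returns a dict with "frame" (420x560x3 uint8, red, green, blue), "z_map" (420x560 float32, mm along the optical axis (not along the pixel's ray), 0 where there is no reading), "fovy" (degrees; the focal length in pixels is half the picture's height over the tangent of half this angle, whatever the lens; pixels are square), "cx", "cy" (the principal point, pixels), "position" and "orientation" of the camera in the world. Camera axes: x right, y down, z forward; pixel columns grow to the right and rows downward; lengths in mm; the calibration is good to about 2 mm. A picture is of the moment at which its call begins.
- env.job_done(): hands the job in; it is judged then, once.
Trained networks look in a picture, given as the dict that the camera call returned (one of the last four; its "shot" number tells which), for a name from the list of things; names that differ only in an ending like _2 or _b are one class to them, and where a whole thing is asked for, a point or a joint stands for the part that bears it (a point fixed in the world has none). Each returns a list of dicts, best first, with "score" (0 to 1); they miss things now and then, are a little off and sometimes report something else, mostly with a low value. They report only what shows in the picture. A call takes as long as a camera call. They do not tell look-alikes from the thing itself.
- env.search_frame(picture, label): "point" ([column, row] in pixels, amid what is visible of it).
- env.landmark_of(picture, label): "point" ([column, row] in pixels: a listed point, or the origin of a listed thing).
The state is a dict: "time_s": time; "qpos": joint angles; "qvel": joint speeds; "effort": joint torques, N m; "ee_pos": TCP position; "ee_rot": TCP orientation; "force": force on the tool from outside, world axes, zero at the start; "torque": the same for the moment, N m; "gripper_width": finger opening in mm; "gripper_force": force on a finger pad.
Only numpy, scipy, OpenCV 4.12 (cv2) and the standard library are available. Lean on these libraries where they do the work, as an engineer would, in place of code of your own. Each camera call takes 0.05 s, during which the arm holds its last target. There are 200 camera calls.

TASK

Take the key with the flat tongue out of the key rack and slide its tongue straight down into the oblong slot of the guard interlock switch, until its flange sits flat on the switch, then let go. Guide it in by hand rather than dropping it, and leave the round pin key hanging where it is in the rack.

Things in the scene. Friction and masses are not known exactly. Their poses are not given: they have to be found in the camera images.
- tongue_key: Loose interlock key, ~0.14 kg, upright in the rack. Steel flange 42 (x) x 64 (y) x 6 mm; below it a flat steel tongue 5 (x) x 22 (y), 38 mm long; on top a black rectangular grip bar 18 (x) x 40 (y), 34 mm tall, to be pinched along x. Origin: centre of the flange's underside (tongue tip z=-38, flange top +6, grip top +40). z up, y along tongue width. Symmetric under a half turn.
- pin_key: The other key in the rack, not wanted: same steel flange, but a round pin 12 mm in diameter, 38 mm long below it, and on top a round black knob 28 mm in diameter, 34 mm tall. Origin and axes as for the tongue key.
- slot (a point): Centre of the slot mouth in the top of the interlock switch, a fixed grey box, top 52 (x) x 76 (y) mm, 62 mm above the table. Slot 18 (x) x 36 (y), 46 mm deep, straight down, 4 mm chamfer; z up, y along its length. Key fits either way round; home, its flange underside lies on the box top. A like grey box nearby, left or right of it, has an 18 mm round hole: not wanted.
- rack: Fixed low aluminium key rack, 70 (x) x 236 (y) mm: two rails along y, 24 mm gap, tops 62 mm above the table, open below. The two keys hang in the gap by their flanges, about 105 mm apart along y, in either order. Lift a key 45 mm straight up before going sideways. Origin: centre of the underside on the table, z up.
There are look-alikes about, which are no part of the job. What is shaped like the tongue_key but blue or orange is not meant.

How it is judged (in metres and radians):
On the way, in this order (a step that is already met when the one before it is completed fails the run):
1. the tongue key is held in the fingers and lifted clear of the rack (its flange more than 105 mm above the table) (height (world z) of tongue_key above 0.105 m and contact force between the fingers and tongue_key above 1 N), for 0.1 s.
2. the tongue is at least 18 mm down in the slot while the fingers still hold the key (z of tongue_key in the frame of slot below 0.02 m and horizontal distance between tongue_key and slot below 0.015 m and contact force between the fingers and tongue_key above 1 N), for 0.1 s.
At the end, for the whole second after the job is handed in: The tongue key is home in the slot of the switch: flange within 4 mm of the top face, centre within 15 mm of the slot's centre, tongue along the slot (within 0.6 rad), upright within 0.1 rad, released and at rest; the pin key is within 30 mm of where it hung (z of tongue_key in the frame of slot between -0.005 and 0.004 m and horizontal distance between tongue_key and slot below 0.015 m and angle between the y axis of tongue_key and the y axis of slot, either way round below 0.6 rad and angle between tongue_key's own z axis and vertical below 0.1 rad and linear speed of tongue_key below 0.02 m/s and distance of pin_key from where it was at the start of the episode below 0.03 m and contact force between the fingers and tongue_key below 0.1 N); the robot touches nothing.
It fails at once if the pin key is taken out of its place in the rack (moved more than 30 mm) (distance of pin_key from where it was at the start of the episode above 0.03 m).
It also fails if it takes over 38 s, if anything falls off the work surface, if the arm or the gripper's body presses on something with over 40 N, if the wrist force passes 120 N, or if a joint passes its speed limit or range.

## Working session

There is one attempt and no reset: what is moved stays moved. The work goes in short steps, Python scripts to look and compute and a tool call to move; the robot and the scene stay as the last step left them, time stands still between calls to the robot, and variables do not carry over. Pictures are saved under pics/ and viewed, at most 10 in all, crops included, and the job is handed in when it is done.

Besides the shell and the picture viewer there is one more tool, called after "Call:" as name(argument=value, ...) on one line, values as JSON. move_arm: Moves the arm, as the interface text tells. Its arguments: {"type":"object","properties":{"plan":{"type":"array","items":{"type":"array"}},"squeeze":{"type":"number"}},"required":["plan"]}

```bash
mkdir -p pics; cat > h.py <<'E'
import numpy as np, cv2
from scipy.spatial.transform import Rotation as R
from workcell import env
def Rm(o):
    o=np.array(o,float)
    if o.shape==(3,3): return o
    return R.from_euler('xyz',o,degrees=True).as_matrix() if o.size==3 else R.from_quat(o).as_matrix()
def f(p): return p["frame"].shape[0]/2/np.tan(np.radians(p["fovy"])/2)
def world(p,uv,z=None):
    u,v=uv
    if z is None: 
        w=p["z_map"][max(0,int(v)-1):int(v)+2,max(0,int(u)-1):int(u)+2]; w=w[w>0]; z=np.median(w) if w.size else np.nan
    c=np.array([(u-p["cx"])/f(p),(v-p["cy"])/f(p),1])*z
    return np.array(p["position"])+Rm(p["orientation"])@c
def ray(p,uv):
    return np.array(p["position"]),Rm(p["orientation"])@np.array([(uv[0]-p["cx"])/f(p),(uv[1]-p["cy"])/f(p),1])
def onplane(p,uv,z):
    o,d=ray(p,uv); return o+d*(z-o[2])/d[2]
def proj(p,X):
    c=Rm(p["orientation"]).T@(np.array(X)-p["position"]); return [p["cx"]+f(p)*c[0]/c[2],p["cy"]+f(p)*c[1]/c[2]]
def save(p,n): cv2.imwrite(n,p["frame"][:,:,::-1])
E
python3 - <<'E'
from h import *
for n in ["top","scene","wrist"]:
    p=env.grab_frame(n); save(p,f"pics/{n}0.png"); print(n,p["position"],p["orientation"],p["fovy"])
    for l in ["tongue_key","pin_key","slot","rack"]:
        for k,g in (("S",env.search_frame),("L",env.landmark_of)):
            try:
                for d in g(p,l)[:4]: print(l,k,np.round(d["point"],1),round(d["score"],2),np.round(world(p,d["point"]),0))
            except Exception as e: print(l,k,e)
E
cd pics; python3 -c "
import cv2,numpy as np
a=cv2.imread('top0.png');b=cv2.imread('scene0.png');cv2.imwrite('both.png',cv2.resize(np.vstack([a,b]),None,fx=.71,fy=.71))"
```

```text
top [369.13559574 -78.00531349 936.11929761] [-171.35689924   -1.06295652  -89.40172277] 53.514216191656864
tongue_key S [418.7 157.7] 0.96 [ 619. -394.   56.]
tongue_key S [372.6 274.4] 0.94 [ 365. -282.   76.]
tongue_key S [382.6 215.8] 0.78 [ 483. -299.  101.]
tongue_key S [447.7 251.7] 0.73 [ 413. -440.   76.]
tongue_key L [447.5 248. ] 0.96 [ 421. -440.   75.]
tongue_key L [420.5 159. ] 0.87 [ 611. -392.   74.]
tongue_key L [384.7 217.8] 0.77 [ 479. -304.  100.]
tongue_key L [374.4 274.8] 0.67 [ 364. -285.   78.]
pin_key S [328.  205.8] 0.83 [ 502. -188.  100.]
pin_key L [324.9 205.5] 0.82 [ 506. -185.   78.]
slot S [109.6 226.3] 0.96 [463. 283.  16.]
slot L [ 98.7 225.8] 0.61 [463. 303.  25.]
rack S [351.9 220.2] 0.86 [ 478. -244.   60.]
rack L [350.1 219.1] 0.94 [ 481. -241.   60.]
scene [1110.69938338 -652.35474697  762.47296099] [-130.14028996    0.97709416   47.39942249] 51.93835488697519
tongue_key S [208.1 244.1] 0.9 [ 495. -317.   82.]
tongue_key S [209.1 317.3] 0.85 [ 638. -421.   56.]
tongue_key S [187.3 219.8] 0.73 [ 383. -301.   73.]
tongue_key L [210.4 244.7] 0.97 [ 496. -313.   78.]
tongue_key L [140.  269.4] 0.83 [ 427. -457.   51.]
tongue_key L [214.5 317.1] 0.81 [ 646. -413.   58.]
tongue_key L [188.6 220.9] 0.69 [ 384. -298.   68.]
pin_key L [251.8 226.5] 0.79 [ 516. -208.   80.]
slot S [365.  154.3] 0.97 [486. 248.  58.]
slot L [365.  145.2] 0.61 [452. 291.  55.]
rack S [234.7 252.9] 0.57 [ 495. -251.    7.]
rack L [233.6 254.8] 0.68 [ 498. -256.    7.]
wrist [ 277.5322147  -507.60811055  383.49829413] [ 1.66340283e+02 -2.02072408e-02 -6.78338616e+01] 64.62735977746284
```

View pics/top0.png

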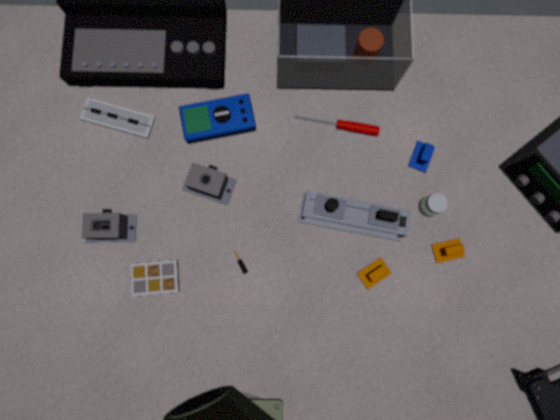

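View pics/scene0.png

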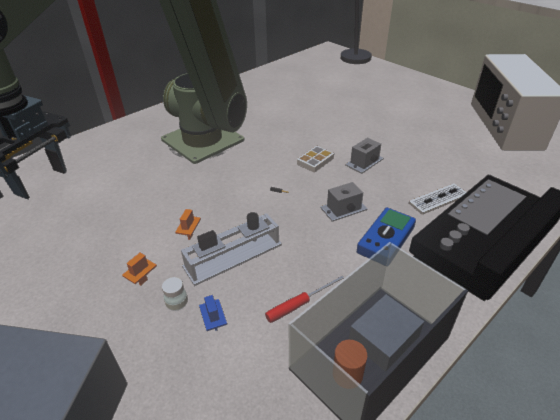

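Candidates in the top view: the key in the rack at (385,217) is dark and steel, with a bar grip. The look-alikes are orange at (374,274), orange at (448,250) and blue at (421,157). The pin key at (328,206) has a round knob. I choose (385,217). The oblong slot is on the box at (102,225); the box at (207,180) has the round hole. Next I go close with the wrist camera.

Call:
move_arm(plan=[[[3.3,2.9,0.3],0,0],[[3.3,2.9,0.3],0,0],[[3.3,2.9,0.3],0,0],[[3.3,2.9,0.3],0,0],[[3.3,2.9,0.3],0,0]])

```text
time_s: 1.85
ee_pos: [382.5, -386.5, 229.2]
ee_rot: [180.0, -0.0, 22.1]
force: [-0.3, 0.2, -0.2]
gripper_width: 91.0
gripper_force: 0.0
```

Call:
move_arm(plan=[[[3.3,2.9,0.3],0,0],[[3.3,2.9,0.3],0,0],[[2,2,0],0,0],[[0,0,0],0,0],[[0,0,0],0,0]])

```text
time_s: 2.35
ee_pos: [467.5, -309.5, 234.9]
ee_rot: [180.0, 0.0, 22.2]
force: [0.8, 0.5, 0.2]
gripper_width: 91.4
gripper_force: 0.0
```

```bash
cat > look.py <<'E'
from h import *
import sys
p=env.grab_frame("wrist"); save(p,sys.argv[1]); s=env.state(); print(s["time_s"],s["ee_pos"],s["ee_rot"],s["qpos"],p["position"])
for l in sys.argv[2:]:
    for k,g in (("S",env.search_frame),("L",env.landmark_of)):
        for d in g(p,l)[:3]: print(l,k,np.round(d["point"],1),round(d["score"],2),np.round(world(p,d["point"]),1))
np.save(sys.argv[1].replace("png","npy"),p,allow_pickle=True)
E
python3 look.py pics/w1.png tongue_key pin_key rack
```

```text
2.4 [ 466.96923301 -309.99831309  234.87823968] [1.79993562e+02 4.07244136e-02 2.21175130e+01] [-3.47313756e+01  1.62997095e+01  8.94980684e+01 -3.90895005e-02
  7.42191059e+01  3.31617455e+01] [ 528.68483362 -284.19137657  404.31191443]
tongue_key S [426.   83.4] 0.97 [ 617.  -394.3   76.8]
tongue_key S [239.  250.8] 0.64 [ 382.6 -292.2   43. ]
tongue_key S [289.1 174.8] 0.62 [ 492.8 -307.5  101. ]
tongue_key L [286.6 175.2] 0.8 [ 491.6 -305.5  101. ]
tongue_key L [235.2 262.7] 0.73 [ 494.2 -286.1  327.2]
pin_key S [188.1 116.6] 0.56 [ 506.6 -205.2  100.3]
pin_key L [189.7 117.2] 0.67 [ 506.7 -206.7  100.4]
rack S [243.5 142. ] 0.93 [ 497.1 -250.2    6.9]
rack L [247.1 143.6] 0.94 [ 496.9 -254.8    6.4]
```

View pics/w1.png

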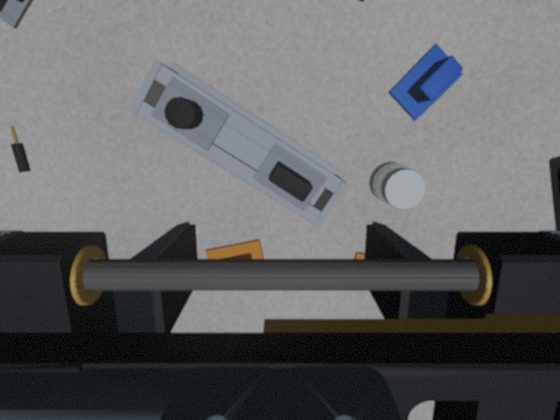

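The wrist view shows the tongue key with a bar grip at (291,180) and the pin key with a round knob at (184,112). Both are in the rack, so the choice is confirmed. Next I measure the grip from the depth map and check it against the top camera.

```bash
cat >> h.py <<'E'
def cloud(p):
    v,u=np.mgrid[0:p["frame"].shape[0],0:p["frame"].shape[1]]; z=p["z_map"]
    c=np.stack([(u-p["cx"])/f(p)*z,(v-p["cy"])/f(p)*z,z],-1)
    X=np.array(p["position"])+c@Rm(p["orientation"]).T; X[z<=0]=np.nan; return X
def rect(X,c,r,lo,hi):
    m=(np.hypot(X[...,0]-c[0],X[...,1]-c[1])<r)&(X[...,2]>lo)&(X[...,2]<hi); q=X[m]
    (a,b),(w,h),_=R_=cv2.minAreaRect(q[:,:2].astype(np.float32)); bx=cv2.boxPoints(R_); e=[bx[1]-bx[0],bx[2]-bx[1]]; e=max(e,key=np.linalg.norm)
    y=np.degrees(np.arctan2(-e[0],e[1])); y=(y+90)%180-90
    return dict(n=len(q),c=np.round([a,b],1),mean=np.round(q.mean(0),1),med_z=round(float(np.median(q[:,2])),1),size=np.round(sorted([w,h]),1),yaw=round(float(y),1))
E
python3 - <<'E'
from h import *
p=np.load("pics/w1.npy",allow_pickle=True).item(); X=cloud(p)
print("grip",rect(X,(492,-306),45,97,106)); print("flange",rect(X,(492,-306),45,65,72)); print("rail",rect(X,(497,-252),140,57,72)); print("knob",rect(X,(506,-206),35,97,106))
print("bottle",rect(X,world(p,(404,187))[:2],30,30,250))
t=env.grab_frame("top"); X=cloud(t)
print("top grip",rect(X,(486,-303),45,92,108)); print("top rail",rect(X,(490,-250),140,57,75))
for c in ((463,290),(525,110)):
  print("box",c,rect(X,c,70,52,72),world(t,proj(t,(*c,62))))
# triangulate grip: ray of wrist and top at the grip's dark pixels
def tri(a,ua,b,ub):
    o1,d1=ray(a,ua);o2,d2=ray(b,ub); s=np.linalg.lstsq(np.c_[d1,-d2],o2-o1,rcond=None)[0]; P,Q=o1+s[0]*d1,o2+s[1]*d2; return (P+Q)/2,np.linalg.norm(P-Q)
def dark(q,c,r=22):
    g=cv2.cvtColor(q["frame"],cv2.COLOR_RGB2GRAY); u,v=map(int,c); w=g[v-r:v+r,u-r:u+r]; m=(w<45).astype(np.uint8)
    n,l,st,ce=cv2.connectedComponentsWithStats(m); k=1+np.argmax(st[1:,4]); return ce[k]+[u-r,v-r],st[k,4]
a,b=dark(p,(290,180)),dark(t,(386,216),16); print(a,b,tri(p,a[0],t,b[0]))
cv2.imwrite("pics/box.png",cv2.resize(t["frame"][150:280,60:260,::-1],None,fx=4,fy=4,interpolation=cv2.INTER_CUBIC))
E
```

```text
grip {'n': 825, 'c': array([ 486.2, -311.4]), 'mean': array([ 486.5, -311.2,  100.6]), 'med_z': 100.7, 'size': array([18.1, 39.8]), 'yaw': -11.1}
flange {'n': 1570, 'c': array([ 486.1, -311.5]), 'mean': array([ 488.6, -309.5,   66.8]), 'med_z': 66.8, 'size': array([41.9, 64. ]), 'yaw': -11.0}
rail {'n': 8720, 'c': array([ 456.6, -247.9]), 'mean': array([ 496.9, -249.6,   63.1]), 'med_z': 61.5, 'size': array([133.6, 228.1]), 'yaw': -10.0}
knob {'n': 795, 'c': array([ 506.9, -196.9]), 'mean': array([ 507.1, -197.3,  100.5]), 'med_z': 100.5, 'size': array([26.4, 27.1]), 'yaw': 22.2}
bottle {'n': 1631, 'c': array([ 520.2, -428.5]), 'mean': array([ 520.6, -425.6,   54.7]), 'med_z': 58.5, 'size': array([43.5, 43.7]), 'yaw': -52.1}
top grip {'n': 0, 'c': array([0., 0.]), 'mean': array([nan, nan, nan]), 'med_z': nan, 'size': array([0., 0.]), 'yaw': 0.0}
top rail {'n': 1352, 'c': array([ 470.1, -241.4]), 'mean': array([ 492.7, -215.5,   63. ]), 'med_z': 62.0, 'size': array([119.2, 234. ]), 'yaw': -43.5}
box (463, 290) {'n': 817, 'c': array([460.2, 285.8]), 'mean': array([460.7, 285. ,  59.9]), 'med_z': 60.0, 'size': array([54.3, 78.3]), 'yaw': 1.7} [466.25771998 302.77223537  31.66223855]
box (525, 110) {'n': 595, 'c': array([559. ,  71.7]), 'mean': array([558.5,  78.7,  60.1]), 'med_z': 60.2, 'size': array([49.3, 76.8]), 'yaw': -19.6} [536.33837305 123.67646699  -1.58790341]
(array([289.95973154, 173.37583893]), np.int32(149)) (array([375.43678161, 216.08045977]), np.int32(87)) (array([ 489.20846619, -308.55043393,   25.56818311]), np.float64(11.994291012151857))h.py:30: RuntimeWarning: Mean of empty slice.
  return dict(n=len(q),c=np.round([a,b],1),mean=np.round(q.mean(0),1),med_z=round(float(np.median(q[:,2])),1),size=np.round(sorted([w,h]),1),yaw=round(float(y),1))
  ret = um.true_divide(
  return _methods._mean(a, axis=axis, dtype=dtype,
  ret = ret.dtype.type(ret / rcount)
```

Call:
move_arm(plan=[[[0.4,0,-1],8.2,0],[[0.4,0,-1],8.2,0],[[0.4,0,-1],8.2,0],[[0.4,-0.1,-1],8.2,0],[[0.3,0,0],8.2,0]])

```text
time_s: 3.25
ee_pos: [485.6, -310.6, 193.4]
ee_rot: [-179.8, -0.0, 63.4]
force: [0.5, 0.3, -0.3]
gripper_width: 91.2
gripper_force: 0.0
```

Call:
move_arm(plan=[[[0,0,0],8.2,0],[[0,0,0],7.7,0],[[0,0,0],0,0],[[0,0,0],0,0]])

```text
time_s: 3.65
ee_pos: [486.2, -311.0, 195.0]
ee_rot: [180.0, -0.0, 78.8]
force: [0.6, 0.4, -0.4]
gripper_width: 91.0
gripper_force: 0.0
```

```bash
python3 look.py pics/w2.png tongue_key; python3 - <<'E'
from h import *
p=np.load("pics/w2.npy",allow_pickle=True).item(); X=cloud(p)
for c in [(486,-311)]: print("grip",rect(X,c,35,95,106)); print("flange",rect(X,c,45,64,72))
g=rect(X,(486,-311),35,95,106)
w1=np.load("pics/w1.npy",allow_pickle=True).item()
P=[*g["c"],101]; print(proj(p,P),proj(w1,P))
E
```

```text
3.7 [ 486.27200245 -310.91127119  195.03152761] [1.79988624e+02 1.32040037e-03 7.88494143e+01] [-3.37374379e+01  1.92081062e+01  9.11149585e+01  3.35971470e-03
  6.96659244e+01 -2.25880195e+01] [ 499.27916599 -246.09706493  364.51050309]
tongue_key S [156.7 201.8] 0.87 [ 375.5 -288.4   68.9]
tongue_key S [430.9 248.9] 0.8 [ 627.1 -394.    43. ]
tongue_key S [278.3 199.7] 0.75 [ 486.3 -301.1  100.9]
tongue_key L [161.9 201.7] 0.95 [ 377.3 -290.3   61.5]
tongue_key L [250.  331.1] 0.85 [ 426.1 -447.1   49.9]
tongue_key L [281.7 199.3] 0.81 [ 489.1 -301.3  101.1]
grip {'n': 1044, 'c': array([ 486.3, -311.3]), 'mean': array([ 486.3, -310.5,  100.6]), 'med_z': 100.7, 'size': array([17.6, 39.8]), 'yaw': -11.5}
flange {'n': 1944, 'c': array([ 486. , -311.2]), 'mean': array([ 487.1, -306.5,   66.8]), 'med_z': 66.8, 'size': array([42. , 63.5]), 'yaw': -10.8}
[np.float64(280.66686693716247), np.float64(211.65975420701704)] [np.float64(290.24024691371926), np.float64(182.86536527622818)]
```

View pics/w2.png

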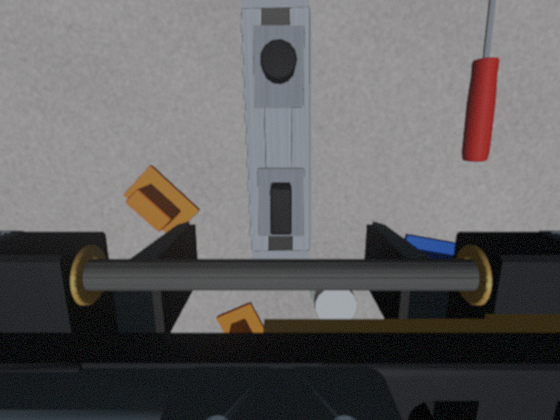

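Call:
move_arm(plan=[[[0,0,-4],0,0],[[0,0,-4],0,0.3],[[0,0,-2.5],0,0.3],[[0,0,-1.7],0,0.3],[[0,0,0],0,0.3]], squeeze=30)

```text
time_s: 4.3
ee_pos: [484.7, -309.7, 70.5]
ee_rot: [-179.7, -0.1, 79.0]
force: [0.2, -0.7, 0.1]
gripper_width: 64.6
gripper_force: 0.0
```

Call:
move_arm(plan=[[[0,0,0],0,1],[[0,0,0],0,1],[[0,0,0],0,1],[[0,0,0],0,1],[[0,0,0],0,1]])

```text
time_s: 4.8
ee_pos: [486.6, -310.9, 73.6]
ee_rot: [179.9, 0.0, 79.0]
force: [-0.6, 0.5, -0.3]
gripper_width: 26.7
gripper_force: 0.0
```

Call:
move_arm(plan=[[[0,0,0],0,1],[[0,0,0],0,1],[[0,0,0],0,1],[[0,0,0],0,1]])

```text
time_s: 5.2
ee_pos: [486.4, -310.8, 73.2]
ee_rot: [180.0, 0.0, 79.0]
force: [-0.2, 0.7, 3.7]
gripper_width: 18.1
gripper_force: 30.0
```

Call:
move_arm(plan=[[[0,0,1.5],0,1],[[0,0,2.5],0,1],[[0,0,3],0,1],[[0,0,3],0,1],[[0,0,0],0,1]])

```text
time_s: 5.7
ee_pos: [488.5, -312.1, 176.7]
ee_rot: [179.6, 0.2, 79.0]
force: [0.5, -0.8, -2.2]
gripper_width: 17.9
gripper_force: 30.0
```

```bash
python3 - <<'E'
from h import *
print(env.state()["gripper_width"])
t=env.grab_frame("top"); X=cloud(t)
for c in ((460,286),(536,105)): print(c,rect(X,c,52,54,68))
cv2.imwrite("pics/box.png",cv2.resize(t["frame"][150:280,60:260,::-1],None,fx=4,fy=4,interpolation=cv2.INTER_CUBIC))
E
```

```text
17.891606926581584
(460, 286) {'n': 799, 'c': array([461. , 286.2]), 'mean': array([461.1, 285.5,  60. ]), 'med_z': 60.2, 'size': array([52.9, 78.7]), 'yaw': 0.8}
(536, 105) {'n': 425, 'c': array([559.7,  79.1]), 'mean': array([558. ,  85. ,  60.1]), 'med_z': 60.2, 'size': array([44.4, 64.2]), 'yaw': -14.8}
```

Call:
move_arm(plan=[[[-0.2,2.5,0],0,1],[[-0.2,4.2,0],2,1],[[-0.2,4.5,0],2,1],[[-0.3,4.5,0],2,1],[[-0.3,4.5,0],2,1]])

```text
time_s: 6.25
ee_pos: [472.7, -106.8, 170.8]
ee_rot: [-179.8, -0.1, 87.0]
force: [0.2, -0.2, -1.7]
gripper_width: 17.9
gripper_force: 30.0
```

Call:
move_arm(plan=[[[-0.3,4.5,0],2,1],[[-0.3,4.5,0],2,1],[[-0.3,4.5,0],0,1],[[-0.3,4.5,0],0,1],[[-0.3,4.5,0],0,1]])

```text
time_s: 6.75
ee_pos: [457.6, 117.7, 171.0]
ee_rot: [-179.8, 0.0, 91.0]
force: [0.2, 0.2, -1.1]
gripper_width: 18.0
gripper_force: 30.0
```

Call:
move_arm(plan=[[[0,4.3,0],0,1],[[0,3,0],0,1],[[0,1.5,0],0,1],[[0,0,0],0,1],[[0,0,0],0,1]])

```text
time_s: 7.25
ee_pos: [458.7, 203.2, 171.9]
ee_rot: [-179.9, 0.1, 91.0]
force: [-0.4, 0.1, -2.3]
gripper_width: 17.8
gripper_force: 30.0
```

```bash
python3 look.py pics/w3.png slot; python3 - <<'E'
from h import *
p=np.load("pics/w3.npy",allow_pickle=True).item(); X=cloud(p)
print(rect(X,(461,286),55,54,68))
E
```

```text
7.3 [458.91969254 202.88224099 172.21770834] [-1.79911361e+02  8.11056662e-02  9.09622118e+01] [ 2.25649192e+01  1.36549408e+01  1.02667449e+02 -4.76765493e-02
  6.37898923e+01  2.16238691e+01] [458.24829099 269.56352272 341.29253767]
slot S [287.5 108.2] 0.74 [463.3 287.3  16.6]
slot L [287.3 107.6] 0.74 [463.1 287.8  16.5]
{'n': 5322, 'c': array([461.8, 286.1]), 'mean': array([461.9, 287.5,  60.4]), 'med_z': 60.6, 'size': array([52.1, 76.3]), 'yaw': 1.4}
```

View pics/w3.png

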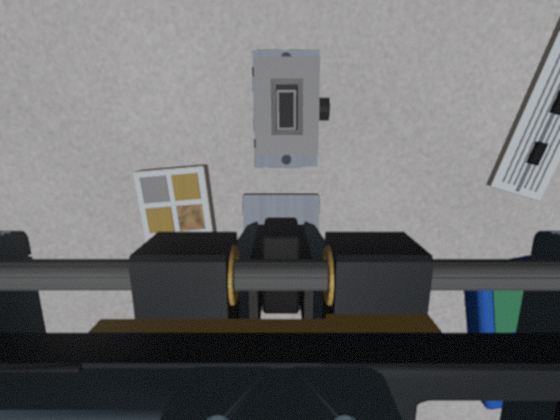

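The oblong slot shows at (287,108) in the switch top, and the held key's flange shows at (282,208). Next I measure the slot opening and the held key's offset and yaw.

```bash
python3 - <<'E'
from h import *
p=np.load("pics/w3.npy",allow_pickle=True).item(); X=cloud(p); zz=X[...,2]
# slot mouth: pixels whose ray meets z=60.5 inside the box but depth lower -> rect on plane
v,u=np.mgrid[0:420,0:560]; d=np.stack([(u-p["cx"])/f(p),(v-p["cy"])/f(p),np.ones(u.shape)],-1)@Rm(p["orientation"]).T
o=np.array(p["position"]); G=o+d*((60.5-o[2])/d[...,2])[...,None]
for lim in (59,55,50):
    m=(abs(G[...,0]-462)<20)&(abs(G[...,1]-286)<30)&(zz<lim); r=cv2.minAreaRect(G[m][:,:2].astype(np.float32)); print(lim,m.sum(),r)
# held flange
m=(abs(X[...,0]-459)<35)&(abs(X[...,1]-203)<45)&(zz>135)&(zz<175); m&=(u>230)&(u<335)&(v>185)&(v<225); q=X[m]
print(np.percentile(q,[1,25,50,75,99],axis=0).round(1))
fl=(zz>155)&(zz<172)&m; e=X[fl]; print(len(e),e[:,:2].min(0),e[:,:2].max(0),np.median(e[:,2])); r=cv2.minAreaRect(e[:,:2].astype(np.float32)); print(r)
# front edge line fit
for c in range(248,320,8):
    k=np.where(fl[:,c])[0]
    if len(k): print(c,k.min(),X[k.min(),c].round(1))
E
```

```text
59 1485 ((462.0665588378906, 287.36669921875), (35.985347747802734, 54.14662170410156), 4.116669654846191)
55 997 ((461.8703308105469, 285.9196472167969), (17.269145965576172, 34.90012741088867), 1.0778764486312866)
50 977 ((461.8794250488281, 285.5401306152344), (17.259445190429688, 34.14763641357422), 1.0553408861160278)
[[437.9 218.5 161.3]
 [447.7 223.  164.9]
 [458.3 227.2 165.4]
 [469.2 231.5 165.9]
 [478.8 234.8 174.2]]
2210 [437.25251378 217.26576396] [479.46738563 235.00193639] 165.41755720293247
((458.34991455078125, 226.17520141601562), (42.10906982421875, 17.308643341064453), 0.7102606892585754)
248 193 [440.4 234.2 161.9]
256 193 [444.8 234.2 161.4]
264 193 [449.1 234.2 160.8]
272 193 [453.6 234.5 161.8]
280 193 [458.  234.6 161.8]
288 193 [462.4 234.7 161.9]
296 193 [466.7 234.9 162.6]
304 193 [471.2 234.9 162. ]
312 193 [475.6 234.8 161.4]
```

Call:
move_arm(plan=[[[0.1,2.4,0],0,1],[[0.1,3,0],0,1],[[0.1,2,0],0,1],[[0.1,0.9,0],0,1],[[0,0,-1.5],0,1]])

```text
time_s: 7.9
ee_pos: [465.1, 288.1, 159.6]
ee_rot: [179.7, -0.1, 91.0]
force: [-0.6, -0.5, -1.4]
gripper_width: 17.6
gripper_force: 30.0
```

Call:
move_arm(plan=[[[0,0,-2],0,1],[[0,0,-1.5],0,1],[[0,0,0],0,1],[[0,0,0],0,1]])

```text
time_s: 8.3
ee_pos: [463.7, 286.4, 123.3]
ee_rot: [180.0, 0.0, 90.9]
force: [0.7, -0.4, -2.0]
gripper_width: 17.7
gripper_force: 30.0
```

```bash
python3 look.py pics/w4.png; python3 - <<'E'
from h import *
p=np.load("pics/w4.npy",allow_pickle=True).item(); X=cloud(p); zz=X[...,2]
v,u=np.mgrid[0:420,0:560]
k=(u>225)&(u<340)&(v>150)&(v<225)&(zz>105)&(zz<122); e=X[k]; print("flange",cv2.minAreaRect(e[:,:2].astype(np.float32)),e[:,1].max(),np.median(e[:,2]))
b=(abs(X[...,0]-462)<40)&(abs(X[...,1]-286)<50)&(zz>56)&(zz<66); e=X[b]; print("box",cv2.minAreaRect(e[:,:2].astype(np.float32)),e[:,:2].min(0),e[:,:2].max(0))
E
```

```text
8.35 [464.03346951 286.89144305 123.79963528] [ 1.79928350e+02 -2.85734399e-02  9.09562436e+01] [ 3.05252939e+01  1.98780849e+01  1.01289533e+02 -1.22872261e-02
  5.87559646e+01  2.95754344e+01] [462.91517795 352.59244736 292.75730758]
flange ((463.3157043457031, 309.6499328613281), (42.09130859375, 17.290973663330078), 0.8296300172805786) 318.37433157634524 116.7720260003449
box ((461.314453125, 307.9015197753906), (51.899295806884766, 32.59857177734375), 1.482189416885376) [435.27734783 290.93643286] [487.25145958 324.71962504]
```

View pics/w4.png

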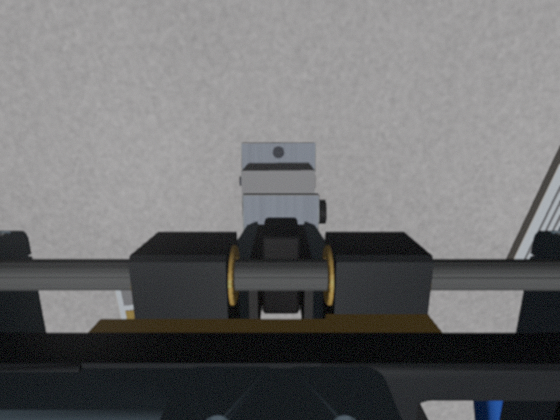

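The switch's back edge shows at row 170 behind the key's flange. The key is 1.5 mm too far in +x and fits within tolerance, so I correct that and lower it in gently.

Call:
move_arm(plan=[[[-0.15,0,0],0,1],[[0,0,-0.8],0,1],[[0,0,-0.8],0,1],[[0,0,-0.8],0,1],[[0,0,0],0,1]])

```text
time_s: 8.85
ee_pos: [460.8, 286.7, 97.3]
ee_rot: [-179.8, 0.1, 91.0]
force: [-0.8, -0.1, -1.8]
gripper_width: 17.7
gripper_force: 30.0
```

Call:
move_arm(plan=[[[0,0,-0.8],0,1],[[0,0,-0.8],0,1],[[0,0,-0.5],0,1],[[0,0,0],0,1],[[0,0,0],0,1]])

```text
time_s: 9.35
ee_pos: [461.9, 287.3, 77.9]
ee_rot: [-180.0, 0.0, 91.0]
force: [0.6, -0.4, -1.0]
gripper_width: 17.8
gripper_force: 30.0
```

Call:
move_arm(plan=[[[0,0,-0.2],0,1],[[0,0,-0.2],0,1],[[0,0,0],0,1],[[0,0,0],0,1]])

```text
time_s: 9.75
ee_pos: [461.9, 287.2, 74.0]
ee_rot: [180.0, -0.0, 91.0]
force: [-0.1, 0.3, -1.4]
gripper_width: 17.9
gripper_force: 30.0
```

Call:
move_arm(plan=[[[0,0,-0.1],0,1],[[0,0,0],0,1],[[0,0,0],0,1]])

```text
time_s: 10.05
ee_pos: [462.1, 287.4, 73.2]
ee_rot: [180.0, -0.0, 91.0]
force: [0.8, 0.1, 0.8]
gripper_width: 17.9
gripper_force: 30.0
```

Force has risen from -1.4 to +0.8 N, so the flange is seated. Now I release to a partial opening and rise straight up.

Call:
move_arm(plan=[[[0,0,0],0,0.4],[[0,0,0],0,0.4],[[0,0,0],0,0.4],[[0,0,0],0,0.4],[[0,0,0],0,0.4]])

```text
time_s: 10.55
ee_pos: [461.9, 287.2, 73.0]
ee_rot: [180.0, -0.0, 91.0]
force: [-0.2, -0.1, -0.5]
gripper_width: 53.9
gripper_force: 0.0
```

Call:
move_arm(plan=[[[0,0,2],0,0.4],[[0,0,4],0,0.4],[[0,-4,4],0,0.4],[[0,-4,2],0,0.4],[[0,0,0],0,0.4]])

```text
time_s: 11.05
ee_pos: [463.2, 209.3, 191.7]
ee_rot: [179.7, -0.0, 90.8]
force: [0.7, -0.7, 0.6]
gripper_width: 54.5
gripper_force: 0.0
```

```bash
python3 look.py pics/w5.png; python3 - <<'E'
from h import *
p=np.load("pics/w5.npy",allow_pickle=True).item(); X=cloud(p)
print("flange",rect(X,(462,286),45,64.5,72)); print("grip",rect(X,(462,286),35,95,106))
t=env.grab_frame("top"); print("pin",rect(cloud(t),(507,-197),40,95,106))
E
```

```text
11.1 [462.57423648 210.77548741 189.99924593] [ 1.79806622e+02 -7.86598461e-02  9.08365822e+01] [ 2.32009833e+01  1.32176741e+01  1.00494094e+02 -9.15158222e-04
  6.60794693e+01  2.23649034e+01] [461.5434481  275.26489546 361.20749106]
flange {'n': 2547, 'c': array([461.9, 286.9]), 'mean': array([461.9, 287.2,  66.7]), 'med_z': 66.7, 'size': array([42.1, 63.6]), 'yaw': 0.8}
grip {'n': 1257, 'c': array([461.8, 286.7]), 'mean': array([462. , 287. , 100.6]), 'med_z': 100.6, 'size': array([17.5, 38.8]), 'yaw': 1.4}
pin {'n': 144, 'c': array([ 505.4, -195.9]), 'mean': array([ 505.4, -195.9,  100.3]), 'med_z': 100.4, 'size': array([25.6, 25.9]), 'yaw': -44.7}
```

View pics/w5.png

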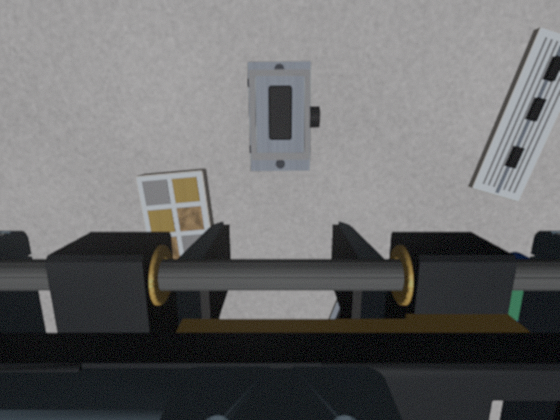

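The key at (280,112) sits home. The flange top reads 66.7 mm, the same as when it hung in the rack, and the key is centred and upright.

```bash
python3 -c "
from workcell import env
print(env.job_done())"
```

```text
the job is handed in; nothing more can be done
None
```

The tongue key is fully seated in the switch's oblong slot and released, the pin key still hangs in the rack, and the job is handed in; no verdict came back.

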